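# Click the letter holder onto the counter scale

## Robot

A 6-joint arm with a two-finger parallel gripper is mounted at the origin on the work surface. World frame = base frame: x ahead of the robot, y to its left, z up, the work surface at z = 0. Lengths are in m, angles in rad, forces in N, time in s.
With the tool pointing down it reaches from about 0.3 to 0.875 m from the base axis. Payload 6.4 kg.
Tool frame: the origin (TCP) lies at the very end of the fingers, on their centre line; the grasp point (between the pads) lies 19 mm behind it; z points along the fingers, y is the line along which they close (so a half turn about z gives the same grasp; the last joint's range is limited). The gripper opens to 85 mm and grips with 20 to 120 N. Pads are 22 mm wide; open, the fingers measure 114 mm over their backs; the gripper's body (76 mm by 85 mm) begins 54 mm behind the grasp point. The pads swing forward as they close: fully open they stand 13 mm farther back than shut.
Start: joints at [0.895, 0.181, 1.607, -0, 1.354, -0.206], TCP at [0.26, 0.513, 0.231] pointing down, gripper open.
Joint ranges: [-2.99, 2.99], [-0.89, 2.07], [0.3, 2.58], [-1.14, 4.28], [0, 2.63], [-3.12, 3.12]. Speed limits (rad/s): [2.57, 2.57, 3.01, 3.14, 3.14, 3.14].

## Interface

Orientations are given as a unit quaternion [w, x, y, z].
In Python, from bench import ctrl, camera, calibration, order, outline_of gives the robot as it stands.
- The arm moves only by the tool move_arm, never from a script. Its argument "series" is a list that holds one entry, the list of rows, each a list of 5 numbers: the opening, from 0 (shut) to 1 (fully open), then the shift along the tool's x, y, z in mm, then the turn about the tool's z in rad. A call has exactly 10 rows; each row is the pose to reach, as a shift and turn from the pose commanded when the call began, along the tool's axes at that moment; what a row does not reach only later rows make up. A row lasts 1/12 s, in which the tool goes at most 41.7 mm and 7.16 degrees, less where a joint would pass 70% of its speed; a pose out of reach is approached as far as the arm can. A call with a gripper value outside its range is refused whole. The fingers move at their own pace and stop on an object; the grip force is fixed at half the most. Time passes only in rows, so rows that repeat a pose let the fingers close, or fill a call up. It gives the time, the measured TCP pose, the force, the opening and the grip force at its end, in the units of the state.
- ctrl.get_obs(): the state, without advancing time (a new reading comes with each control period).
- camera(name): name is "scene" or "top" or "wrist"; returns (picture, depth): 480x640x3 uint8, blue, green, red; 480x640 float32, m along the optical axis (not along the pixel's ray), 0 where there is no reading.
- calibration(name): a dict with "intrinsics" (3x3 intrinsics, pixels), "rvec" (rotation vector, rad) and "tvec" (3), from world to camera coordinates, as OpenCV has them. Camera axes: x right, y down, z forward; pixel columns grow to the right and rows downward; lengths in m; the calibration is good to about 2 mm. A picture is of the moment at which its call begins: read the wrist's pose just before it. calibration takes no time and is no camera call; for the wrist camera it gives the pose at the moment of the call.
- order.hand_in(): hands the job in; it is judged then, once.
Trained networks look in the newest picture that a camera, given by its name, has taken for a name from the list of things; names that differ only in an ending like _2 or _b are one class to them, and where a whole thing is asked for, a point or a joint stands for the part that bears it (a point fixed in the world has none). Each returns a list of dicts, best first, with "conf" (0 to 1); they miss things now and then, are a little off and sometimes report something else, mostly with a low value. They report only what shows in the picture. A call takes as long as a camera call.
- outline_of(target, camera): "region" (480x640 bool, what is visible of it) and "bbox" ([centre column, centre row, width, height] in pixels, round what is visible of it).
The state is a dict: "time_s": time; "q": joint angles; "dq": joint speeds; "joint_efforts": joint torques, N m; "eef_pos": TCP position; "eef_rot": TCP orientation; "wrist_force": force on the tool from outside, world axes, zero at the start; "torque": the same for the moment, N m; "opening": opening from 0.0 (shut) to 1.0 (fully open); "grasp_force": force on a finger pad.
Only numpy, scipy, OpenCV 4.12 (cv2) and the standard library are available. Lean on these libraries where they do the work, as an engineer would, in place of code of your own. Each camera call takes 0.05 s, during which the arm holds its last target. There are 200 camera calls.

## Task

Pick up the blue letter holder and press it straight down onto the cradle of the letter scale, its two windows over the two orange snap hooks, feeling for where the windows drop over them, until both hooks have clicked over the plate and it sits flat and fully home; then let go. Press gently and stop once it clicks: the scale's load cell is ruined by more than about 3 kg of load. Leave the other things on the desk where they are.

Things in the scene. Friction and masses are not known exactly. Their poses are not given: they have to be found in the camera images.
- holder: Loose blue plastic letter holder, 0.2 to 0.33 kg, flat on the desk, fin up. Plate 120 (x) x 160 (y) x 6 mm, lips 12 mm high, 4 mm thick along the edges x = +-58. Two through windows, 15.5 mm wide about x = 0, from y = 22 to 36 and -22 to -36 mm. Origin: centre of the plate's underside, z up. Fits either way round (half turn). One side can be pressed down on the bare plate at x 0, y +-58 mm.
- fin (a point): Centre of the top face of the holder's grip fin (axes as the holder's), 51 mm above the holder's origin. The fin is a block in the middle of the plate: 12 mm thick along x, 40 mm long along y, rising 45 mm above the plate.
- scale: Letter scale fixed to the desk: white housing, x from -115 to +75 mm, 170 mm wide in y, top 44 mm above the desk; dark display strip near the -x edge (top 48 mm). Origin: on the desk below the middle of its cradle; z up, y along the line of the two hooks.
- seat (a point): Fixed point 75 mm above the desk over the scale's origin, axes as the scale's: seating height of the aluminium cradle (tops of its four grey posts, 14 mm thick, 15 mm tall). The cradle with posts and hooks sits in a snug sideways adjustment: it may stand up to 7 mm off this point along x, either way; this is not reported and must be felt or seen. A holder at home has y along this y (either way).
- cradle (a joint): Height of the cradle with its hooks on the springy load cell, m: 0 unloaded, negative when sunk. Above 4.5 N load it sinks, 2.5 N per mm, to a hard stop at -6 mm, and comes back up when let go. Sideways it only shifts if shoved with over 7 N; hooks and posts (posts at y +-58, x +-40 mm from the hooks' line) go with it.
- hook_left (a joint): Bend of the orange snap hook at y +35 mm (stem's outer face), towards the middle, rad; 0 upright. 12 mm wide along x, tip 24 mm above the seating height. The holder's plate stops on the blunt tips if its windows are off; else the window's outer edge meets the ramp 17 mm above seating, bends the hook 0.13 rad and it springs back to 0 over the plate: the click. 4 to 8 N of push per hook.
- hook_right (a joint): The same for the mirrored hook at y -35 mm; positive is again a bend towards the middle. The nubs stick out 4 mm from the stems; their undersides are 7.5 mm above the seating height, so a clicked holder (plate 6 mm) has 1.5 mm of play.
- date_stamp: Bystander, loose: red self-standing hand date stamp, 34 mm diameter, 75 mm tall. Origin: centre of its underside.
- glue_stick: Bystander, loose: yellow upright glue stick, 26 mm diameter, 85 mm tall. Origin: centre of its underside.
- ink_pad: Bystander, loose: flat black ink pad, 70 x 110 x 16 mm. Origin: centre of its underside.
- parcel: Bystander, loose: small cardboard parcel, 150 x 110 x 70 mm. Origin: centre of its underside.
- mouse: Bystander, loose: round black computer mouse, 62 mm wide, 34 mm tall. Origin: centre of its underside.
- tape_dispenser: Bystander, loose: black desk tape dispenser with amber roll, 150 x 55 mm, 90 mm tall. Origin: centre of its underside.

How it is judged:
On the way, in this order (a step that is already met when the one before it is completed fails the run):
1. the holder is lifted clear of the desk (height (world z) of holder above 0.03 m), for 0.1 s.
2. the holder is clicked home under both hooks (z of holder in the frame of seat between -0.008 and 0.0025 m and x of holder in the frame of seat between -0.011 and 0.011 m and y of holder in the frame of seat between -0.005 and 0.005 m and angle between the z axis of holder and the z axis of seat, either way round below 0.03 rad and angle between the y axis of holder and the y axis of seat, either way round below 0.15 rad and value of joint each of hook_left, hook_right below 0.04 rad), for 0.2 s.
At the end, for the whole second after the job is handed in: The holder lies fully home on the cradle: its origin within 11 mm along x and 5 mm along y of the seat point, no more than 2.5 mm above the seating plane, parallel to it within 0.03 rad and lined up with it within 0.15 rad, both hooks sprung back upright (below 0.04 rad), at rest and released (all of step 2 and linear speed of holder below 0.01 m/s); the robot touches nothing.
It fails at once if the holder presses on the scale with more than 32 N (load cell overloaded) (contact force between holder and scale above 32 N).
It fails at once if the gripper presses on the scale itself with more than 32 N (contact force between any of the fingers, the arm and scale above 32 N).
It fails at once if another thing on the desk is moved more than 30 mm (distance of any of date_stamp, glue_stick, ink_pad, parcel, mouse, tape_dispenser from where it was at the start of the episode above 0.03 m).
It also fails if it takes over 58 s, if anything falls off the work surface, if the arm or the gripper's body presses on something with over 40 N, if the wrist force passes 120 N, or if a joint passes its speed limit or range.

## Working session

There is one attempt and no reset: what is moved stays moved. The work goes in short steps, Python scripts to look and compute and a tool call to move; the robot and the scene stay as the last step left them, time stands still between calls to the robot, and variables do not carry over. Pictures are saved under pics/ and viewed, at most 10 in all, crops included, and the job is handed in when it is done.

Besides the shell and the picture viewer there is one more tool, called after "Emit:" in YAML: its name, and indented under it one key for each argument. move_arm: Moves the arm, as the interface text tells. Its arguments: {"type":"object","properties":{"series":{"type":"array","items":{"type":"array","items":{"type":"array","items":{"type":"number"}}}}},"required":["series"]}

```bash
mkdir -p pics; cat > h.py <<'E'
import numpy as np, cv2
from bench import ctrl, camera, calibration, order, outline_of
def cloud(name):
    c=calibration(name); im,d=camera(name)
    K=np.array(c["intrinsics"]);R=cv2.Rodrigues(np.array(c["rvec"],float))[0];t=np.array(c["tvec"],float).ravel()
    v,u=np.mgrid[0:480,0:640]
    P=np.stack([(u-K[0,2])/K[0,0]*d,(v-K[1,2])/K[1,1]*d,d],-1)
    return im,d,(P-t)@R
E
python3 - <<'E'
from h import *
o=ctrl.get_obs();print(o["eef_pos"],o["eef_rot"],o["wrist_force"],o["opening"])
for n in ["top","scene"]:
    im,d,W=cloud(n);cv2.imwrite(f"pics/{n}0.png",im)
    for t in ["holder","scale","fin"]:
        for r in outline_of(t,n)[:2]:
            m=r["region"]&(d>0);p=W[m];print(n,t,round(r["conf"],2),np.round(r["bbox"]),np.round(np.median(p,0),3),np.round(np.percentile(p,2,0),3),np.round(np.percentile(p,98,0),3))
E
```

```text
[0.25992133 0.51228995 0.23037596] [-3.83808600e-04  2.32731448e-01  9.72540643e-01 -7.90121473e-04] [-0.50763768 -0.29506997  0.18751551] 1.0002838323516312
top holder 0.72 [393. 251.  72.  67.] [ 0.563 -0.193  0.007] [ 0.49  -0.273  0.001] [ 0.637 -0.112  0.049]
top scale 0.76 [251. 270.  70.  79.] [0.506 0.165 0.049] [0.418 0.084 0.039] [0.597 0.247 0.075]
top fin 0.64 [394. 248.  74.  66.] [ 0.563 -0.193  0.007] [ 0.491 -0.275  0.   ] [ 0.639 -0.112  0.049]
scene holder 0.69 [250. 312.  80.  66.] [ 0.573 -0.2    0.005] [ 0.491 -0.279 -0.002] [ 0.647 -0.113  0.047]
scene holder 0.61 [347. 209.   5.  20.] [0.531 0.129 0.083] [0.512 0.124 0.057] [0.538 0.147 0.096]
scene scale 0.93 [352. 217. 104.  82.] [0.538 0.139 0.043] [0.424 0.077 0.002] [0.61  0.24  0.075]
scene fin 0.65 [253. 316.  88.  70.] [ 0.573 -0.2    0.005] [ 0.49  -0.279 -0.002] [ 0.648 -0.112  0.047]
```

```bash
python3 - <<'E'
import cv2,numpy as np
a=cv2.resize(cv2.imread("pics/top0.png")[170:350,180:480],(800,480),interpolation=cv2.INTER_CUBIC);cv2.imwrite("pics/t1.png",a)
E
```

```text
(no output)
```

View pics/t1.png

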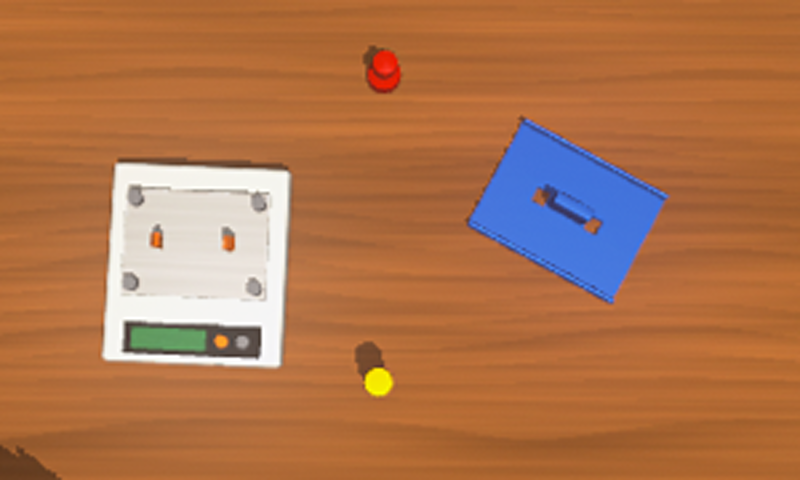

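View pics/scene0.png

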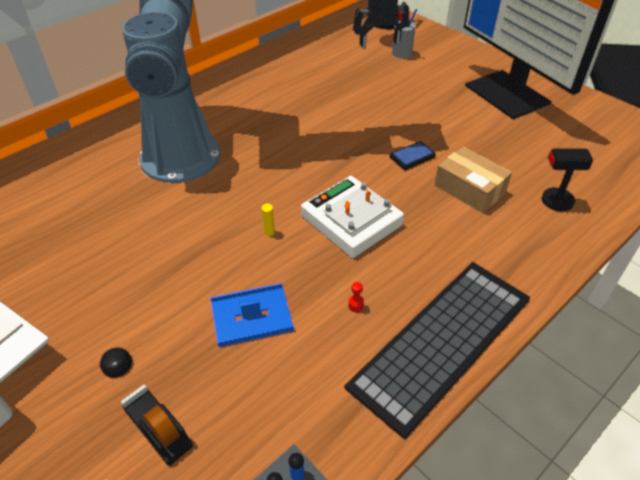

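The top view shows the scale at left (posts at about (135,195), (258,200), (130,282), (254,287); hooks at (156,237) and (228,240)) and the holder at right, with its fin from (545,195) to (600,228). The scene view shows the stamp and glue stick standing clear between and beside them.

```bash
python3 - <<'E'
from h import *
def rect(p):
    r=cv2.minAreaRect((p[:,:2]*1000).astype(np.float32)); return np.round(r[0],1),np.round(r[1],1),round(r[2],2)
im,d,W=cloud("top")
hsv=cv2.cvtColor(im,cv2.COLOR_BGR2HSV)
for t,n in (("holder","holder"),("scale","scale")):
    r=outline_of(t,"top")[0]; c=r["bbox"]
    box=np.zeros((480,640),bool); x,y,w,h=[int(q) for q in c]; box[y-h//2-4:y+h//2+4,x-w//2-4:x+w//2+4]=1
    p0=W[...,2]
    if t=="holder":
        m=box&(hsv[...,0]>100)&(hsv[...,0]<130)&(hsv[...,1]>120)&(d>0)
        print("holder",rect(W[m&(p0<.03)])); f=m&(p0>.035); print("fin",f.sum(),rect(W[f]),np.median(W[f],0))
    else:
        m=r["region"]&(d>0)
        print("housing",rect(W[m&(abs(p0-.044)<.006)]))
        lab=hsv; o=box&(hsv[...,0]<14)&(hsv[...,1]>170)&(d>0)&(p0>.065)
        n,l,st,ce=cv2.connectedComponentsWithStats(o.astype(np.uint8))
        for i in range(1,n): print("orange",st[i][4],ce[i],np.round(W[l==i].mean(0),4),np.round(W[l==i].max(0),4))
        o=m&(p0>.066)&~o
        n,l,st,ce=cv2.connectedComponentsWithStats(o.astype(np.uint8))
        for i in range(1,n): print("post",st[i][4],ce[i],np.round(W[l==i].mean(0),4))
E
```

```text
holder (array([ 563. , -193.2]), array([159. , 119.6]), 61.1)
fin 81 (array([ 563.6, -192.9]), array([39.2, 12.6]), 62.54) [ 0.56312793 -0.19364183  0.05090926]
housing (array([508.3, 166.8]), array([170.4, 189.7]), 87.54)
orange 15 [238.2        259.46666667] [0.527  0.1977 0.0924] [0.5324 0.2005 0.1047]
orange 17 [265.52941176 260.64705882] [0.5242 0.1308 0.093 ] [0.5288 0.1341 0.1017]
post 30 [230.  243.5] [0.5683 0.2215 0.0746]
post 1 [236. 241.] [0.5755 0.2078 0.0668]
post 1 [244. 241.] [0.5756 0.1879 0.0664]
post 1 [238. 243.] [0.5702 0.2024 0.0688]
post 29 [276.31034483 245.55172414] [0.5633 0.1061 0.0756]
post 1 [241. 249.] [0.5553 0.1949 0.0672]
post 1 [256. 249.] [0.5555 0.1575 0.066 ]
post 1 [276. 250.] [0.5531 0.1074 0.0661]
post 1 [232. 252.] [0.5478 0.2173 0.0665]
post 1 [255. 252.] [0.5479 0.1599 0.0665]
post 1 [263. 253.] [0.5455 0.1398 0.0666]
post 1 [243. 255.] [0.5403 0.1896 0.0672]
post 6 [236.16666667 258.66666667] [0.5291 0.203  0.0905]
post 2 [239.5 257.5] [0.5329 0.1965 0.0791]
post 2 [258.5 256.5] [0.5366 0.1509 0.0671]
post 1 [261. 256.] [0.5379 0.1447 0.066
[... 574 characters left out ...]
1 [269. 264.] [0.5179 0.1245 0.0669]
post 1 [271. 264.] [0.5179 0.1195 0.0668]
post 1 [267. 267.] [0.5104 0.1294 0.0664]
post 1 [248. 268.] [0.5078 0.1767 0.0669]
post 1 [275. 268.] [0.508  0.1094 0.0663]
post 1 [233. 271.] [0.5002 0.2139 0.0665]
post 1 [237. 270.] [0.5028 0.204  0.0662]
post 1 [241. 271.] [0.5003 0.194  0.0667]
post 1 [274. 271.] [0.5005 0.1119 0.0661]
post 31 [228.         275.61290323] [0.4883 0.2248 0.0743]
post 1 [261. 275.] [0.4904 0.144  0.0669]
post 27 [274.74074074 277.59259259] [0.4836 0.1091 0.0753]
post 1 [249. 276.] [0.4879 0.1739 0.0661]
post 1 [260. 277.] [0.4854 0.1465 0.0663]
post 1 [262. 277.] [0.4854 0.1415 0.0666]
post 1 [233. 278.] [0.4828 0.2135 0.0668]
```

Emit:
move_arm:
  series:
    - [[0.5,-40,-19,0,0.12],[0.5,-80,-38,0,0.24],[0.5,-120,-57,0,0.36],[0.5,-160,-76,0,0.48],[0.5,-200,-95,0,0.6],[0.5,-240,-114,0,0.72],[0.5,-280,-133,0,0.84],[0.5,-320,-152,0,0.96],[0.5,-357,-171,0,1.08],[0.5,-394,-189,0,1.2]]

```text
time_s: 1.38
eef_pos: [0.5148, 0.1802, 0.2316]
eef_rot: [0.0, 0.743, 0.669, 0.0]
wrist_force: [-0.0, 1.2, -1.1]
opening: 0.499
grasp_force: 0.0
```

```bash
python3 - <<'E'
from h import *
o=ctrl.get_obs();print(o["time_s"],o["eef_pos"],o["eef_rot"],o["q"],o["opening"])
im,d,W=cloud("wrist");cv2.imwrite("pics/w1.png",im)
c=calibration("wrist");R=cv2.Rodrigues(np.array(c["rvec"],float))[0];print(-R.T@np.array(c["tvec"]).ravel(),R[2])
E
```

```text
1.3833 [0.51480518 0.1802265  0.23157944] [1.46350475e-04 7.43247530e-01 6.69016447e-01 2.86189323e-04] [1.19010766e-01 1.14252811e-01 1.68181412e+00 9.28098988e-05
 1.34488924e+00 2.24016881e-01] 0.49874956943739435
[0.52568007 0.25189611 0.37429932] [-0.03117364 -0.3033791  -0.95235987]
```

View pics/w1.png

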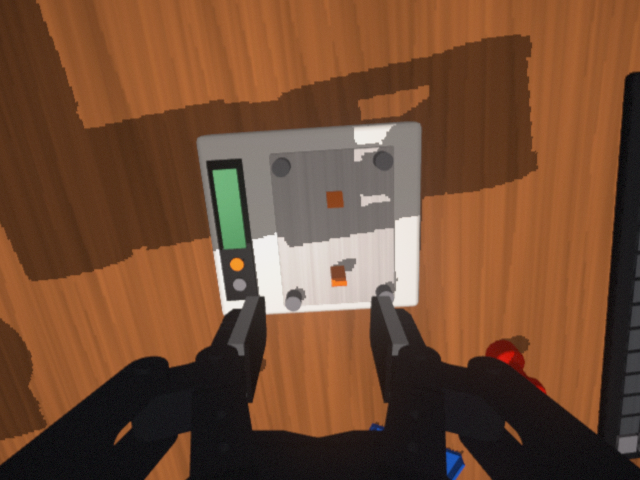

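The wrist view shows the scale whole: posts at about (281,167), (384,160), (293,299), (386,293), hook tops at (335,199) and (338,272). I'll measure the cradle and housing from this picture.

```bash
python3 - <<'E'
from h import *
im,d,W=cloud("wrist");z=W[...,2]
roi=np.zeros((480,640),bool);roi[110:318,190:430]=1
hsv=cv2.cvtColor(im,cv2.COLOR_BGR2HSV)
for nm,m in (("hook",roi&(z>.09)&(z<.11)),("post",roi&(z>.0715)&(z<.079)&(hsv[...,1]<60))):
    n,l,st,ce=cv2.connectedComponentsWithStats(m.astype(np.uint8))
    for i in range(1,n):
        if st[i][4]>25:
            p=W[l==i]; print(nm,st[i][4],np.round(ce[i]),np.round(p.mean(0),4),np.round((p[:,:2].min(0)+p[:,:2].max(0))/2,4),np.round(np.median(p[:,2]),4))
m=roi&(z>.040)&(z<.051)
print(cv2.minAreaRect((W[m][:,:2]*1000).astype(np.float32)))
E
```

```text
hook 198 [327. 193.] [0.5272 0.1983 0.096 ] [0.5272 0.1981] 0.0968
hook 79 [332. 276.] [0.5245 0.1336 0.0981] [0.5246 0.1318] 0.0982
post 283 [376. 152.] [0.568  0.2213 0.0751] [0.5681 0.2211] 0.0751
post 276 [272. 160.] [0.4884 0.2246 0.075 ] [0.4883 0.2245] 0.0751
post 200 [380. 289.] [0.5633 0.1067 0.0749] [0.5634 0.1063] 0.075
post 220 [287. 296.] [0.4836 0.1094 0.075 ] [0.4833 0.1088] 0.0751
((507.8388977050781, 166.1651611328125), (168.95057678222656, 189.01712036132812), 87.66230010986328)
```

Emit:
move_arm:
  series:
    - [[0.5,10,40,0,0.1],[0.5,10,80,0,0.2],[0.5,15,120,0,0.3],[0.5,20,160,0,0.35],[0.5,20,200,0,0.41],[0.5,20,240,0,0.41],[0.5,20,270,0,0.41],[0.5,20,300,0,0.41],[0.5,20,300,0,0.41],[0.5,20,300,0,0.41]]

```text
time_s: 2.32
eef_pos: [0.8145, 0.1723, 0.2276]
eef_rot: [-0.001, 0.862, 0.506, -0.002]
wrist_force: [0.0, 0.1, -0.5]
opening: 0.501
grasp_force: 0.0
```

Emit:
move_arm:
  series:
    - [[0.5,-40,-4,0,0],[0.5,-80,-8,0,0],[0.5,-120,-12,0,0],[0.5,-160,-16,0,0],[0.5,-200,-20,0,0],[0.5,-241,-24,0,0],[0.5,-282,-28,0,0],[0.5,-323,-32,0,0],[0.5,-364,-36,0,0],[0.5,-405,-40,0,0]]

```text
time_s: 3.15
eef_pos: [0.5799, -0.1616, 0.2325]
eef_rot: [0.001, 0.862, 0.507, 0.001]
wrist_force: [1.2, -0.8, 0.7]
opening: 0.504
grasp_force: 0.0
```

Emit:
move_arm:
  series:
    - [[0.5,-37,-2,0,0],[0.5,-37,-2,0,0],[0.5,-37,-2,0,0],[0.5,-37,-2,0,0],[0.5,-37,-2,0,0],[0.5,-37,-2,0,0],[0.5,-37,-2,0,0],[0.5,-37,-2,0,0],[0.5,-37,-2,0,0],[0.5,-37,-2,0,0]]

```text
time_s: 3.98
eef_pos: [0.5624, -0.1928, 0.2311]
eef_rot: [-0.0, 0.862, 0.507, -0.0]
wrist_force: [0.4, 0.2, 0.5]
opening: 0.502
grasp_force: 0.0
```

```bash
python3 - <<'E'
from h import *
o=ctrl.get_obs();p=o["eef_pos"];print(o["time_s"],p,o["eef_rot"],o["wrist_force"])
im,d,W=cloud("wrist");cv2.imwrite("pics/w2.png",im);z=W[...,2]
hsv=cv2.cvtColor(im,cv2.COLOR_BGR2HSV)
m=(hsv[...,0]>100)&(hsv[...,0]<130)&(hsv[...,1]>120)&(d>0)&(np.linalg.norm(W[...,:2]-[.563,-.193],axis=-1)<.12)
f=m&(z>.045)&(z<.056)
for q in (m&(z<.03),f): print(q.sum(),cv2.minAreaRect((W[q][:,:2]*1000).astype(np.float32)),np.median(W[q],0))
E
```

```text
3.9833 [ 0.56244238 -0.1927833   0.23110813] [-1.31590692e-04  8.62182309e-01  5.06598108e-01 -7.31017920e-05] [0.38459024 0.18196405 0.53967296]
19554 ((563.564453125, -194.7494354248047), (159.72569274902344, 119.4355697631836), 61.29391098022461) [ 0.5667272  -0.18733919  0.00623522]
621 ((564.05615234375, -193.77227783203125), (39.00853729248047, 11.96261215209961), 61.976070404052734) [ 0.56469318 -0.19301217  0.05086978]
```

Emit:
move_arm:
  series:
    - [[0.5,0,2,30,-0.007],[0.5,0,2,65,-0.007],[0.5,-0.5,2,100,-0.007],[0.5,-0.5,2,135,-0.007],[0.5,-0.5,2,165,-0.007],[0.5,-0.5,2,190,-0.007],[0.5,-0.5,2,207,-0.007],[0.5,-0.5,2,217,-0.007],[0.5,-0.5,2,217,-0.007],[0.5,-0.5,2,217,-0.007]]

```text
time_s: 4.87
eef_pos: [0.5639, -0.1947, 0.0144]
eef_rot: [-0.0, 0.861, 0.509, -0.0]
wrist_force: [0.5, -0.1, 0.3]
opening: 0.498
grasp_force: 0.0
```

Emit:
move_arm:
  series:
    - [[0,0,0,0,0],[0,0,0,0,0],[0,0,0,0,0],[0,0,0,0,0],[0,0,0,0,0],[0,0,0,0,0],[0,0,0,0,0],[0,0,0,0,0],[0,0,0,0,0],[0,0,0,0,0]]

```text
time_s: 5.7
eef_pos: [0.5651, -0.1953, 0.0161]
eef_rot: [0.001, 0.861, 0.509, 0.001]
wrist_force: [0.2, -0.3, 6.1]
opening: 0.131
grasp_force: 59.5
```

Emit:
move_arm:
  series:
    - [[0,0,0,-3,0],[0,0,0,-10,0],[0,0,0,-25,0],[0,0,0,-50,0],[0,0,0,-80,0],[0,0,0,-110,0],[0,0,0,-140,0],[0,0,0,-160,0],[0,0,0,-160,0],[0,0,0,-160,0]]

```text
time_s: 6.53
eef_pos: [0.5642, -0.1948, 0.1755]
eef_rot: [0.001, 0.861, 0.509, 0.001]
wrist_force: [-0.1, 0.5, -3.8]
opening: 0.131
grasp_force: 58.7
```

```bash
python3 - <<'E'
from h import *
o=ctrl.get_obs();print(o["time_s"],o["eef_pos"],o["eef_rot"],o["wrist_force"],o["torque"],o["opening"])
im,d,W=cloud("wrist");z=W[...,2];p=o["eef_pos"]
hsv=cv2.cvtColor(im,cv2.COLOR_BGR2HSV)
m=(hsv[...,0]>100)&(hsv[...,0]<130)&(hsv[...,1]>120)&(d>0)&(z>.1)
P=W[m];zp=np.median(P[:,2]);
q=m&(abs(z-zp)<.02);A=W[q];C=np.c_[A[:,:2]-p[:2],np.ones(len(A))]
k=abs(A[:,2]-zp)<.004
for _ in range(3):
    s=np.linalg.lstsq(C[k],A[k,2],rcond=None)[0];k=abs(C@s-A[:,2])<.002
print("plate top vs tcp",s[:2],s[2]-p[2],k.sum(),cv2.minAreaRect((A[:,:2]*1000).astype(np.float32)))
cv2.imwrite("pics/w3.png",im)
E
```

```text
6.5333 [ 0.56420427 -0.19476946  0.17545405] [1.06594259e-03 8.60551617e-01 5.09361793e-01 5.84789587e-04] [-0.14994335  0.51639755 -3.82485541] [ 0.08697353 -0.03636202 -0.02092001] 0.13076891684862726
plate top vs tcp [ 0.00129817 -0.00080239] -0.009931398798374236 59892 ((563.5590209960938, -191.6544952392578), (155.06369018554688, 119.7109603881836), 61.278385162353516)
```

View pics/w3.png

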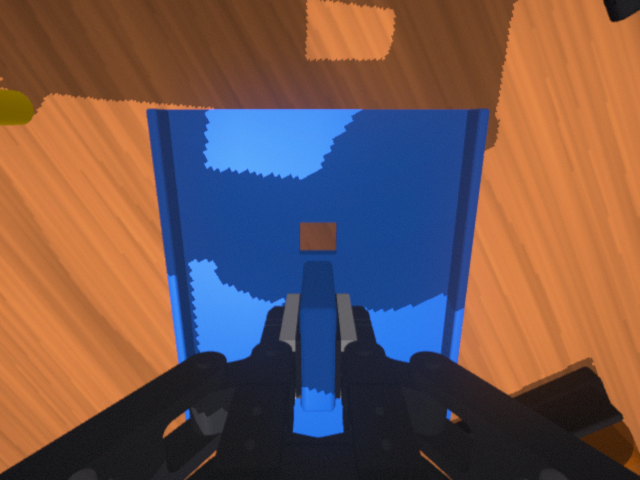

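The holder hangs level in the gripper; the far window shows at (318,237), in line with the fin at column 318.

Emit:
move_arm:
  series:
    - [[0,30,-20,0,-0.05],[0,60,-41,0,-0.1],[0,90,-62,0,-0.15],[0,125,-86,0,-0.2],[0,160,-111,0,-0.25],[0,195,-135,0,-0.31],[0,230,-159,0,-0.36],[0,260,-180,0,-0.41],[0,285,-197,0,-0.45],[0,297,-205,0,-0.46]]

```text
time_s: 7.42
eef_pos: [0.5242, 0.1681, 0.1716]
eef_rot: [-0.002, 0.72, 0.694, -0.002]
wrist_force: [-0.5, 0.3, -1.6]
opening: 0.133
grasp_force: 58.9
```

Emit:
move_arm:
  series:
    - [[0,0,0,6,0],[0,0,0,12,0],[0,0,0,18,0],[0,0,0,24,0],[0,0,0,30,0],[0,0,0,36,0],[0,0,0,40,0],[0,0,0,40,0],[0,0,0,40,0],[0,0,0,40,0]]

```text
time_s: 8.25
eef_pos: [0.5273, 0.1643, 0.1346]
eef_rot: [0.0, 0.722, 0.692, 0.0]
wrist_force: [0.6, 0.0, -2.5]
opening: 0.132
grasp_force: 58.9
```

```bash
python3 - <<'E'
from h import *
o=ctrl.get_obs();p=o["eef_pos"];print(o["time_s"],p,o["eef_rot"],o["wrist_force"],o["torque"])
def rect(q): r=cv2.minAreaRect((q[:,:2]*1000).astype(np.float32));return np.round(r[0],1),np.round(r[1],1),round(r[2],2)
for n in ("wrist","top"):
    im,d,W=cloud(n);z=W[...,2];hsv=cv2.cvtColor(im,cv2.COLOR_BGR2HSV)
    b=(hsv[...,0]>100)&(hsv[...,0]<130)&(hsv[...,1]>120)&(d>0)&(abs(z-(p[2]-.005))<.012)&(np.linalg.norm(W[...,:2]-p[:2],axis=-1)<.12)
    print(n,b.sum(),rect(W[b]))
    o=(hsv[...,0]<14)&(hsv[...,1]>150)&(d>0)&(z>.07)&(z<.112)&(np.linalg.norm(W[...,:2]-p[:2],axis=-1)<.06)
    print(o.sum(), W[o].mean(0) if o.any() else "")
    cv2.imwrite(f"pics/{n}4.png",im)
E
```

```text
8.25 [0.52729947 0.16433422 0.13462816] [1.94035090e-04 7.21864658e-01 6.92034191e-01 2.37173038e-04] [ 0.55232302  0.01301307 -2.4962769 ] [ 0.00502026 -0.03643745  0.02890976]
wrist 69641 (array([525.3, 168.2]), array([153.8, 120.4]), 87.62)
0 
top 1207 (array([525.3, 165.2]), array([157.4, 119.4]), 87.56)
0
```

View pics/wrist4.png

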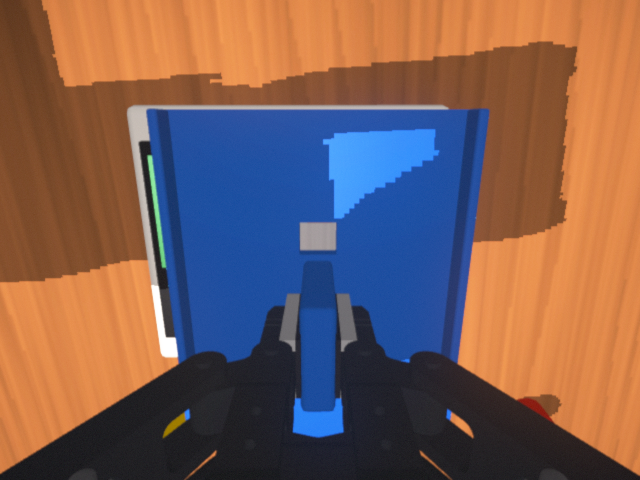

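The holder and the cradle agree to about 0.5 mm in both cameras; through the far window at (318,237) only the aluminium of the cradle shows, as the oblique view would have it. I'll go down gently.

Emit:
move_arm:
  series:
    - [[0,0.3,0.5,4,0],[0,0.3,0.5,8,0],[0,0.3,0.5,12,0],[0,0.3,0.5,15,0],[0,0.3,0.5,17,0],[0,0.3,0.5,19,0],[0,0.3,0.5,21,0],[0,0.3,0.5,22,0],[0,0.3,0.5,23,0],[0,0.3,0.5,23,0]]

```text
time_s: 9.18
eef_pos: [0.5274, 0.1647, 0.1111]
eef_rot: [-0.0, 0.722, 0.692, -0.0]
wrist_force: [-0.6, -0.1, -2.4]
opening: 0.131
grasp_force: 58.9
```

Emit:
move_arm:
  series:
    - [[0,0,0,1,0],[0,0,0,2,0],[0,0,0,3,0],[0,0,0,4,0],[0,0,0,5,0],[0,0,0,6,0],[0,0,0,7,0],[0,0,0,7,0],[0,0,0,7,0],[0,0,0,7,0]]

```text
time_s: 10.02
eef_pos: [0.5278, 0.1647, 0.1045]
eef_rot: [0.0, 0.722, 0.692, 0.0]
wrist_force: [0.1, -0.7, 0.4]
opening: 0.128
grasp_force: 59.3
```

Emit:
move_arm:
  series:
    - [[0,0,0,1,0],[0,0,0,2,0],[0,0,0,3,0],[0,0,0,4,0],[0,0,0,5,0],[0,0,0,6,0],[0,0,0,6,0],[0,0,0,6,0],[0,0,0,6,0],[0,0,0,6,0]]

```text
time_s: 10.85
eef_pos: [0.5276, 0.1646, 0.0981]
eef_rot: [0.0, 0.722, 0.692, 0.0]
wrist_force: [2.3, -1.3, 1.0]
opening: 0.132
grasp_force: 59.4
```

Emit:
move_arm:
  series:
    - [[0,0,0,1,0],[0,0,0,2,0],[0,0,0,3,0],[0,0,0,4,0],[0,0,0,5,0],[0,0,0,6,0],[0,0,0,6,0],[0,0,0,6,0],[0,0,0,6,0],[0,0,0,6,0]]

```text
time_s: 11.68
eef_pos: [0.5271, 0.1647, 0.092]
eef_rot: [-0.0, 0.722, 0.692, -0.0]
wrist_force: [-0.6, 0.2, -2.5]
opening: 0.13
grasp_force: 58.9
```

Emit:
move_arm:
  series:
    - [[0,0,0,0.5,0],[0,0,0,1,0],[0,0,0,1.5,0],[0,0,0,2,0],[0,0,0,2.5,0],[0,0,0,3,0],[0,0,0,3,0],[0,0,0,3,0],[0,0,0,3,0],[0,0,0,3,0]]

```text
time_s: 12.52
eef_pos: [0.5277, 0.1647, 0.0898]
eef_rot: [0.0, 0.722, 0.692, 0.0]
wrist_force: [-2.6, -1.6, 5.4]
opening: 0.132
grasp_force: 60.1
```

```bash
python3 - <<'E'
from h import *
o=ctrl.get_obs();print(o["eef_pos"],o["wrist_force"],o["torque"])
im,d=camera("scene");cv2.imwrite("pics/s5.png",cv2.resize(im[150:270,280:440],(800,600),interpolation=cv2.INTER_CUBIC))
E
```

```text
[0.5277085  0.16472013 0.0898033 ] [-2.59639362 -1.59589757  5.42244049] [-0.26245151  0.54292605 -0.00978988]
```

View pics/s5.png

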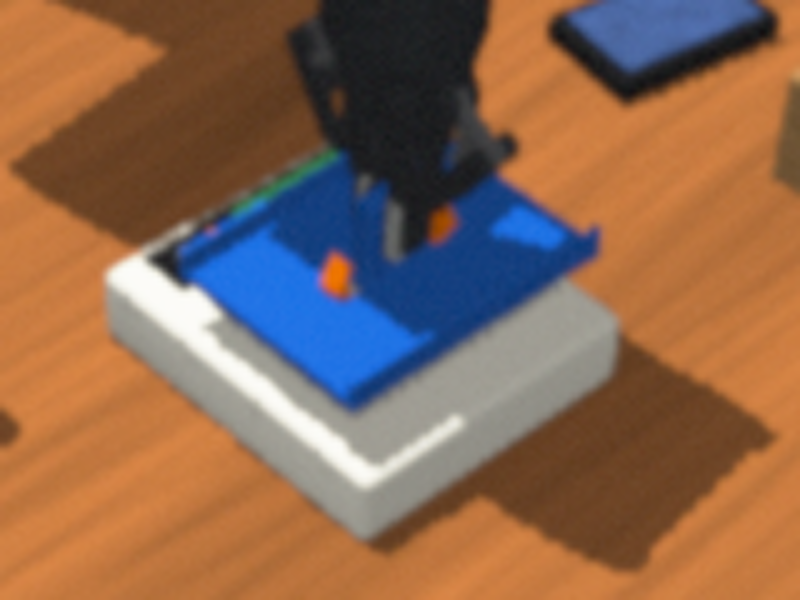

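Both orange hooks, at (337,275) and (443,225), stand through the plate, which sits level on the posts. I'll ease off the load, open, and back away.

Emit:
move_arm:
  series:
    - [[0,0,0,-1,0],[0,0,0,-1.5,0],[0.25,0,0,-1.5,0],[0.4,0,0,-1.5,0],[0.5,0,0,-1.5,0],[0.5,0,0,-1.5,0],[0.5,0,0,-1.5,0],[0.5,0,0,-1.5,0],[0.5,0,0,-1.5,0],[0.5,0,0,-1.5,0]]

```text
time_s: 13.4
eef_pos: [0.5275, 0.1647, 0.0908]
eef_rot: [-0.0, 0.722, 0.692, -0.0]
wrist_force: [0.4, 0.3, 0.4]
opening: 0.499
grasp_force: 0.0
```

Emit:
move_arm:
  series:
    - [[0.5,0,0,-5,0],[0.5,0,0,-15,0],[0.5,0,0,-30,0],[0.5,0,0,-50,0],[0.5,0,0,-80,0],[0.5,0,0,-110,0],[0.5,0,0,-140,0],[0.5,0,0,-140,0],[0.5,0,0,-140,0],[0.5,0,0,-140,0]]

```text
time_s: 14.23
eef_pos: [0.5273, 0.1647, 0.231]
eef_rot: [0.0, 0.722, 0.692, 0.0]
wrist_force: [-0.3, -1.1, -0.7]
opening: 0.502
grasp_force: 0.0
```

```bash
python3 - <<'E'
from h import *
o=ctrl.get_obs();p=o["eef_pos"];print(o["time_s"],p,o["wrist_force"],o["opening"])
im,d,W=cloud("wrist");z=W[...,2];hsv=cv2.cvtColor(im,cv2.COLOR_BGR2HSV)
near=(d>0)&(np.linalg.norm(W[...,:2]-[.5265,.165],axis=-1)<.12)
b=(hsv[...,0]>100)&(hsv[...,0]<130)&(hsv[...,1]>120)&near
k=b&(abs(z-.081)<.004);A=W[k];C=np.c_[A[:,:2]-[.5265,.165],np.ones(len(A))]
print("plane",np.linalg.lstsq(C,A[:,2],rcond=None)[0],cv2.minAreaRect((W[b&(z<.1)][:,:2]*1000).astype(np.float32)))
g=(hsv[...,0]<14)&(hsv[...,1]>150)&near&(z>.083)
n,l,st,ce=cv2.connectedComponentsWithStats(g.astype(np.uint8))
for i in range(1,n):
    if st[i][4]>20: q=W[l==i];print("hook",ce[i],q.min(0),q.max(0),q.mean(0))
cv2.imwrite("pics/w6.png",im)
E
```

```text
14.2333 [0.52727231 0.16469297 0.23098849] [-0.32131874 -1.14759653 -0.74859371] 0.5016393589176242
plane [ 6.80071730e-06 -1.82199925e-04  8.11550295e-02] ((525.6209716796875, 165.50514221191406), (159.618896484375, 119.86734771728516), 87.5634536743164)
hook [318.59227468 180.14592275] [0.52164861 0.19474235 0.0857191 ] [0.53297976 0.20381847 0.10044876] [0.52733152 0.19941023 0.09409461]
hook [318.47222222 267.        ] [0.51932839 0.12925828 0.09249128] [0.53037828 0.13566951 0.10001493] [0.52451911 0.13263431 0.09649063]
hook [156.         356.47619048] [0.47626742 0.17876201 0.27770197] [0.48255456 0.17961953 0.27976751] [0.47939237 0.17921047 0.27877728]
hook [467.15625 361.78125] [0.56618781 0.16975812 0.27518221] [0.57104722 0.17638997 0.28307331] [0.56865054 0.17364521 0.27869826]
hook [491.54545455 357.84848485] [0.57175446 0.17459854 0.27780333] [0.57819897 0.17623307 0.28231098] [0.57512265 0.17533769 0.27959284]
hook [ 67.52513966 411.31843575] [0.46251111 0.17886757 0.28028782] [0.47467267 0.1810845  0.31540836] [0.467823   0.17973221 0.2993911 ]
hook [122.70967742 435.70967742] [0.46877595 0.15873332 0.2832285 ] [0.4716882  0.16120273 0.2906305 ] [0.47043149 0.16003845 0.28775829]
hook [270. 430.] [0.51147756 0.17481767 0.30312945] [0.5181148  0.17678285 0.30503169] [0.51485878 0.17577221 0.30400469]
hook [336.         433.31707317] [0.52522814 0.17394761 0.30306966] [0.53417864 0.17581346 0.30650198] [0.52971396 0.17502476 0.30482758]
```

View pics/w6.png

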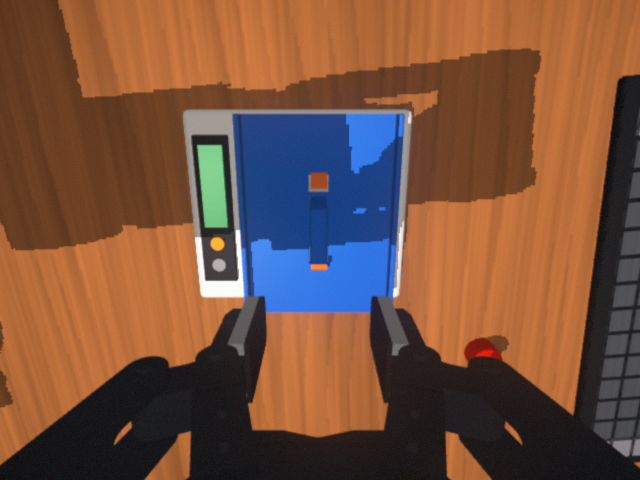

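The plate top is level at 81.2 mm (home is 81 mm). Both hooks, at (318,180) and (318,267), stand upright through the windows.

```bash
python3 -c "
from bench import order
print(order.hand_in())"
```

```text
the job is handed in; nothing more can be done
None
```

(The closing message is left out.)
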